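# Box a row of pralines in reverse order

## Task

Move the four pralines from the cooling rail into the gift box, one to each pocket, with their order reversed: the praline nearest the rail's loop handle goes into the pocket farthest from the box's tab, the next one into the next pocket, and so on, so that the praline farthest from the handle ends up beside the tab. Set each one down upright and flat on its pocket floor, do not drop it from a height, and leave all four at rest.

Things in the scene. Friction and masses are not known exactly. Their poses are not given: they have to be found in the camera images.
- dome: round praline with a domed top, 34 mm diameter, 30 mm high; sides vertical up to 17 mm. Brown chocolate, rigid, 13 to 24 g, loose. Origin at the centre of its underside, z up. It starts upright on its marble seat, within 5 mm of the seat's centre and turned up to 0.35 rad from the row.
- square: square praline 30 x 30 mm along its own x and y, block 24 mm high with a small 14 mm square knob on top, 29 mm in all. Brown chocolate, rigid, 13 to 24 g, loose. Origin at the centre of its underside, z up. It starts upright on its marble seat, within 5 mm of the seat's centre and turned up to 0.35 rad from the row.
- hexagon: six-sided praline, flat on top with a tiny disc, 26 mm high, 32 mm across flats; one pair of flats faces its own +y and -y. Brown chocolate, rigid, 13 to 24 g, loose. Origin at the centre of its underside, z up. It starts upright on its marble seat, within 5 mm of the seat's centre and turned up to 0.35 rad from the row.
- log: oblong praline with round ends, 36 mm long along its own x, 24 mm wide along its own y, 24 mm high, three fine ribs on top. Brown chocolate, rigid, 13 to 24 g, loose. Origin at the centre of its underside, z up. It starts upright on its marble seat, within 5 mm of the seat's centre and turned up to 0.35 rad from the row.
- rail: Cooling rail: fixed aluminium bar 232 x 76 x 14 mm with four marble seats in a row on it (tops 20 mm above the table) and a dark loop handle at one end, out to 150 mm from the origin, 17 mm high. Origin on the table under its centre; x along the row towards the handle; seats at x = 84 (nearest the handle), 28, -28, -84 mm, y = 0. On either side, turned any way.
- box: Gift box: fixed cardboard tray 228 x 72 mm, four pockets in a row, flat tab (44 x 30 x 3 mm) at one end. Origin on the table under its centre; x along the row towards the tab; pocket centres x = 84 (by the tab), 28, -28, -84 mm, y = 0. Floor 8 mm above the table; pockets 52 (x) by 64 mm (y) inside; rims and dividers 4 mm thick, 5 mm above the floor. On either side, turned any way.
- seat_dome: White marble seat tile (48 along the row x 56 x 6 mm), fixed on the rail, on which the dome praline starts; it stays put and so marks the dome's starting place. Origin at the centre of its underside, 14 mm above the table; axes parallel to the rail's. Needs no handling.
- seat_square: White marble seat tile (48 along the row x 56 x 6 mm), fixed on the rail, on which the square praline starts; it stays put and so marks the square's starting place. Origin at the centre of its underside, 14 mm above the table; axes parallel to the rail's. Needs no handling.
- seat_hexagon: White marble seat tile (48 along the row x 56 x 6 mm), fixed on the rail, on which the hexagon praline starts; it stays put and so marks the hexagon's starting place. Origin at the centre of its underside, 14 mm above the table; axes parallel to the rail's. Needs no handling.
- seat_log: White marble seat tile (48 along the row x 56 x 6 mm), fixed on the rail, on which the log praline starts; it stays put and so marks the log's starting place. Origin at the centre of its underside, 14 mm above the table; axes parallel to the rail's. Needs no handling.
Mind the look-alikes: they are no part of the job. What is shaped like the log but orange or red is not meant. What is shaped like the dome but orange is not meant.

How it is judged:
By the outcome, as a careful person would: the job done as asked, in the order asked, and still so for the second after the job is handed in, with the robot touching nothing.
It also fails if it takes over 106 s, if anything falls off the work surface, if the arm or the gripper's body presses on something with over 40 N, if the wrist force passes 120 N, or if a joint passes its speed limit or range.

## Robot

A 6-joint arm with a two-finger parallel gripper is mounted at the origin on the work surface. World frame = base frame: x ahead of the robot, y to its left, z up, the work surface at z = 0. Lengths are in m, angles in rad, forces in N, time in s.
With the tool pointing down it reaches from about 0.275 to 0.85 m from the base axis. Payload 5.2 kg.
Tool frame: the origin (TCP) lies midway between the tips of the shut fingers; the grasp point (between the pads) lies 19 mm behind it (env.grip_point_offset is the distance from the TCP to the grasp point, in m); z points along the fingers, y is the line along which they close (so a half turn about z gives the same grasp; the last joint's range is limited). The gripper opens to 85 mm and grips with 20 to 120 N. Pads are 22 mm wide; open, the fingers measure 114 mm over their backs; the gripper's body (76 mm by 85 mm) begins 54 mm behind the grasp point. The pads swing forward as they close: fully open they stand 13 mm farther back than shut.
Start: joints at [-1.391, 0.259, 1.535, -0, 1.348, -0.203], TCP at [0.205, -0.51, 0.231] pointing down, gripper open.
Joint ranges: [-3.14, 3.14], [-0.91, 2.08], [0.19, 2.58], [-1.22, 4.36], [0.22, 2.71], [-3.12, 3.12]. Speed limits (rad/s): [2.57, 2.57, 3.14, 3.14, 3.14, 3.14].

## Interface

Orientations are given as a 3x3 rotation matrix whose columns are the frame's x, y, z axes.
In Python, from rig import env gives the robot as it stands.
- The arm moves only by the shell command python3 -m creep 'ROWS'. ROWS is 1 to 10 rows, one to a line, with the numbers parted by spaces; each row has 5 numbers: dx, dy, dz in shares of 0.5 m (1.0 is 0.5 m), then a turn about the tool's z in shares of pi/2 rad (1.0 is pi/2 rad), then the finger opening in m; each row is the pose to reach, as a shift and turn from the pose commanded when the command began, along the tool's axes at that moment; what a row does not reach only later rows make up. A row lasts 1/12 s, in which the tool goes at most 0.0417 m and 0.125 rad, less where a joint would pass 70% of its speed; a pose out of reach is approached as far as the arm can. The fingers move at their own pace and stop on an object; the grip force is fixed at half the most. Time passes only in rows, so rows that do not move let the fingers close. It prints the time, the measured TCP pose, the force, the opening and the grip force at its end. Shift and turn numbers lie between -1 and 1, and a call with a number outside is refused. Input that does not fit is refused with a message, and nothing moves.
- env.state(): the state, without advancing time (a new reading comes with each control period).
- env.capture(name): name is "side" or "top"; returns (picture, depth): 384x512x3 uint8, red, green, blue; 384x512 float32, m along the optical axis (not along the pixel's ray), 0 where there is no reading.
- env.camera_model(name): a dict with "fx", "fy", "cx", "cy" (pixels), "dist_coeffs" ([k1, k2, p1, p2, k3] as OpenCV has them; the pictures are not rectified), "R" (3x3) and "t" (3): a world point X has camera coordinates R X + t. Camera axes: x right, y down, z forward; pixel columns grow to the right and rows downward; lengths in m; the calibration is good to about 2 mm. A picture is of the moment at which its call begins. camera_model takes no time and is no camera call.
- env.close_job(): hands the job in; it is judged then, once.
The state is a dict: "time": time; "joints": joint angles; "joint_vel": joint speeds; "tau": joint torques, N m; "tcp_pos": TCP position; "orientation": TCP orientation; "force": force on the tool from outside, world axes, zero at the start; "torque": the same for the moment, N m; "finger_gap": finger opening in m; "finger_force": force on a finger pad.
Only numpy, scipy, OpenCV 4.12 (cv2) and the standard library are available. Lean on these libraries where they do the work, as an engineer would, in place of code of your own. Each camera call takes 0.05 s, during which the arm holds its last target. There are 200 camera calls.

## Working session

There is one attempt and no reset: what is moved stays moved. The work goes in short steps, Python scripts to look and compute and a shell command to move; the robot and the scene stay as the last step left them, time stands still between calls to the robot, and variables do not carry over. Pictures are saved under pics/ and viewed, at most 14 in all, crops included, and the job is handed in when it is done.

```bash
mkdir -p pics; ls
python3 - <<'E'
from rig import env
import cv2,numpy as np
for n in("top","side"):
    p,d=env.capture(n); cv2.imwrite(f"pics/{n}0.png",p[...,::-1]); np.savez(f"{n}0.npz",p=p,d=d)
    m=env.camera_model(n); print(n,{k:np.round(v,4).tolist() for k,v in m.items()})
s=env.state();print(s['time'],s['tcp_pos'],np.round(s['orientation'],3).tolist(),s['finger_gap'])
E
```

```text
pics
top {'fx': 359.1852, 'fy': 359.1852, 'cx': 251.1558, 'cy': 188.5448, 'dist_coeffs': [-0.0251, 0.0, 0.0, 0.0, 0.0], 'R': [[0.0228, -0.9995, -0.022], [-0.9826, -0.0184, -0.185], [0.1845, 0.0259, -0.9825]], 't': [-0.0358, 0.5521, 0.7309]}
side {'fx': 400.4316, 'fy': 400.4316, 'cx': 250.5627, 'cy': 190.7437, 'dist_coeffs': [0.0375, 0.0, 0.0, 0.0, 0.0], 'R': [[0.9635, -0.2676, 0.011], [-0.1293, -0.5008, -0.8559], [0.2345, 0.8232, -0.5171]], 't': [-0.5629, 0.0925, 0.8637]}
0.1 [ 0.20537111 -0.5097134   0.23056289] [[0.928, 0.373, -0.0], [0.373, -0.928, 0.002], [0.0, -0.002, -1.0]] 0.08570103550053626
```

View pics/top0.png

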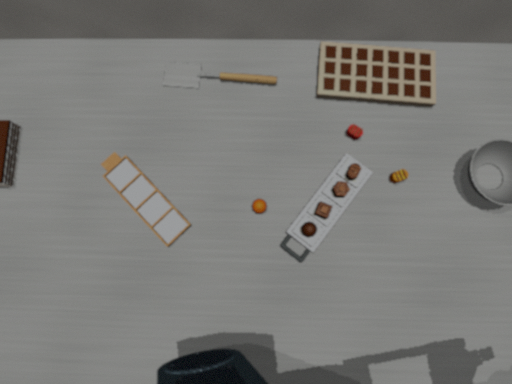

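View pics/side0.png

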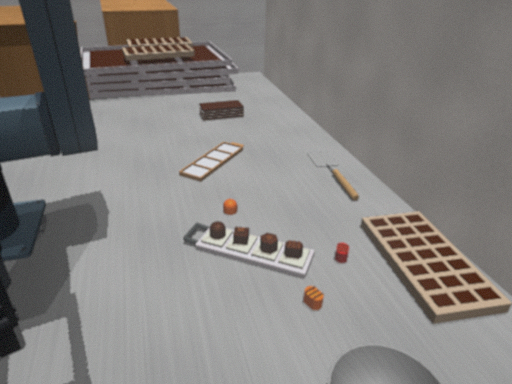

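The top view shows the rail with its handle at about (295,247). Going away from the handle come dome (309,229), square (323,210), hexagon (341,188) and log (353,171). The box's tab is at (112,161), with pockets at (123,176), (140,191), (155,207) and (171,224). The orange and red pieces off the rail are decoys.

```bash
cat > h.py <<'E'
import cv2,numpy as np
from rig import env
def ray(n,uv,z):
    m=env.camera_model(n);K=np.array([[m['fx'],0,m['cx']],[0,m['fy'],m['cy']],[0,0,1]])
    q=cv2.undistortPoints(np.float64(uv).reshape(-1,1,2),K,np.array(m['dist_coeffs'])).reshape(-1,2)
    R=np.array(m['R']);d=np.c_[q,np.ones(len(q))]@R;o=-R.T@np.array(m['t'])
    return o+d*((z-o[2])/d[:,2])[:,None]
def cloud(n,d):
    m=env.camera_model(n);K=np.array([[m['fx'],0,m['cx']],[0,m['fy'],m['cy']],[0,0,1]])
    v,u=np.nonzero(d);q=cv2.undistortPoints(np.float64(np.c_[u,v]).reshape(-1,1,2),K,np.array(m['dist_coeffs'])).reshape(-1,2)
    z=d[v,u];P=(np.c_[q,np.ones(len(q))]*z[:,None]-np.array(m['t']))@np.array(m['R'])
    out=np.zeros(d.shape+(3,));out[v,u]=P;return out
E
python3 - <<'E'
from h import *
for n in("top","side"):
    f=np.load(n+"0.npz");p,d=f['p'],f['d'];C=cloud(n,d)
    print(n,"table z",[np.round(C[a,b,2],4) for a,b in ([(300,400),(120,250),(250,230)] if n=="top" else [(300,200),(150,300)])])
    S=[(309,229),(323,210),(341,188),(353,171)] if n=="top" else [(217,231),(241,236),(268,242),(293,249)]
    for u,v in S: print(np.round(C[v,u],4),p[v,u],d[v,u])
    h=cv2.cvtColor(p,cv2.COLOR_RGB2HSV)
    pts=[(123,176),(140,191),(155,207),(171,224),(112,161)] if n=="top" else [(235,149),(220,156),(207,163),(193,171),(240,252)]
    for u,v in pts: print('b',np.round(C[v,u],4),p[v,u])
    x0,y0,x1,y1=(90,140,380,270) if n=="top" else (170,130,330,290)
    cv2.imwrite(f"pics/{n}crop.png",cv2.resize(p[y0:y1,x0:x1,::-1],None,fx=2.7 if n=="top" else 3.7,fy=2.7 if n=="top" else 3.7,interpolation=cv2.INTER_CUBIC))
E
```

```text
top table z [np.float64(-0.0011), np.float64(0.0006), np.float64(0.0)]
[ 0.4675 -0.1494  0.0503] [92 63 45] 0.763838
[ 0.5088 -0.1796  0.0505] [131  92  64] 0.7705127
[ 0.5582 -0.22    0.0475] [127  86  58] 0.78149956
[ 0.5972 -0.2476  0.046 ] [91 61 41] 0.7895018
b [0.5847 0.277  0.0095] [153 155 156]
b [0.5501 0.2343 0.0085] [153 154 155]
b [0.5136 0.1965 0.0082] [154 156 157]
b [0.4754 0.157  0.0086] [154 156 156]
b [0.6219 0.3089 0.0042] [152 118  77]
side table z [np.float64(-0.0019), np.float64(0.0)]
[ 0.4665 -0.1676  0.04  ] [75 59 55] 0.8145272
[ 0.5097 -0.1955  0.0396] [80 63 61] 0.8018281
[ 0.5544 -0.2325  0.0438] [98 71 61] 0.7797612
[ 0.5946 -0.2633  0.0425] [72 62 58] 0.7644624
b [0.6085 0.2648 0.0097] [213 212 215]
b [0.5545 0.2288 0.0097] [212 215 220]
b [0.51   0.1964 0.0084] [213 215 219]
b [0.4643 0.1573 0.0091] [212 214 220]
b [ 0.503  -0.2132  0.0141] [154 153 152]
```

View pics/topcrop.png

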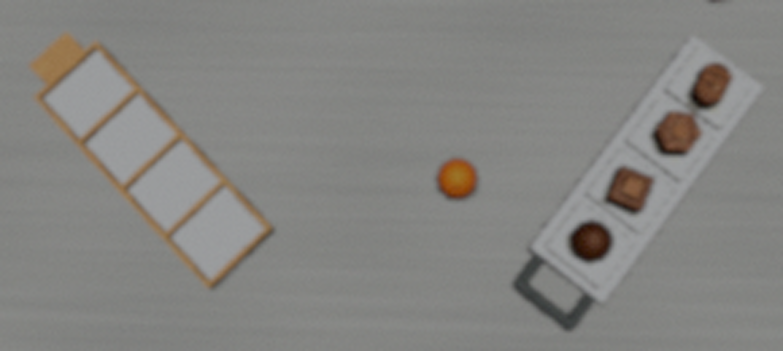

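View pics/sidecrop.png

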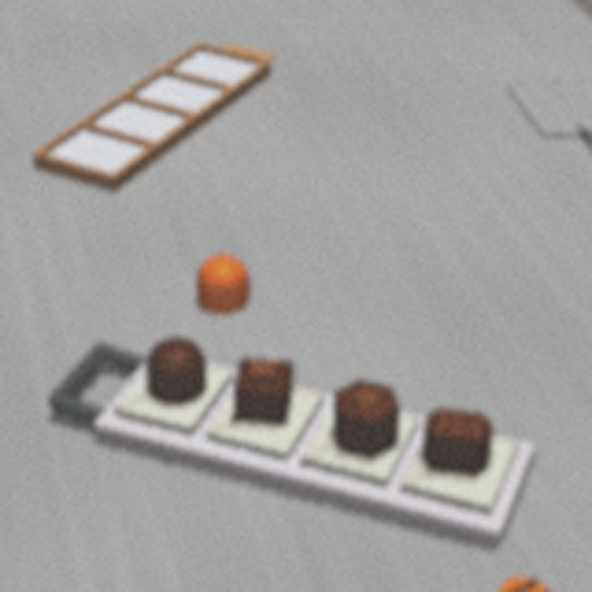

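The top crop shows box pocket centres at crop (88,82), (132,133), (175,185) and (222,236). The pralines are at (591,241), (630,190), (677,133) and (711,85), and all stand upright. The side crop shows the same order and no obstruction. Next I'll measure.

Run:
```python
from h import *
f=np.load("top0.npz");p,d=f['p'],f['d'];C=cloud("top",d);h=cv2.cvtColor(p,cv2.COLOR_RGB2HSV)
def rect(P):
    (c,s,a)=cv2.minAreaRect(np.float32(P[:,:2]*1000)); return np.round(c,1),np.round(s,1),round(a,1)
def ang(P,k=1):
    e=np.linalg.eigh(np.cov(P[:,:2].T)); v=e[1][:,1]; return np.degrees(np.arctan2(v[1],v[0]))
box=np.zeros(d.shape,bool);box[140:260,270:385]=1
brown=(h[...,1]>70)&box&(C[...,0]<.63)&(C[...,1]>-.30)&(C[...,2]>.015)
rail=box&(C[...,2]>.008)&(C[...,2]<.03)&(h[...,1]<50)&(C[...,0]<.65)&(C[...,1]>-.32)
R=C[rail&(p.min(2)>125)];print("rail",rect(R),ang(R))
n,l,s,c=cv2.connectedComponentsWithStats(brown.astype(np.uint8))
for i in range(1,n):
    if s[i,4]<40: continue
    v,u=np.nonzero(l==i);P=C[v,u];zt=np.percentile(P[:,2],85)
    T=P[P[:,2]>zt-.006]; ct=ray("top",np.c_[u,v],zt)
    cn=max(cv2.findContours((l==i).astype(np.uint8),0,1)[0],key=len).reshape(-1,2)
    print(s[i,4],np.round(c[i]),'ztop',round(zt,4),'topmean',np.round(T.mean(0),4),'rect3d',rect(T),'ang',round(ang(T),1),'poly',cv2.approxPolyDP(cn,2,True).reshape(-1,2).tolist())
b=np.zeros(d.shape,bool);b[145:250,95:200]=1
tan=b&(h[...,1]>45);w=b&~tan
nb,l,s,c=cv2.connectedComponentsWithStats((w&(p.min(2)>140)).astype(np.uint8),connectivity=4)
for i in range(1,nb):
    if 100<s[i,4]<900: print("pocket",s[i,4],np.round(ray("top",c[i],.008),4),rect(ray("top",np.argwhere(l==i)[:,::-1],.008)))
f=np.load("side0.npz");p2,d2=f['p'],f['d'];C2=cloud("side",d2);h2=cv2.cvtColor(p2,cv2.COLOR_RGB2HSV)
br=(p2.max(2)<135)&(C2[...,2]>.025)&(C2[...,0]>.42)&(C2[...,0]<.65)&(C2[...,1]<-.1)&(C2[...,1]>-.31)
n,l,s,c=cv2.connectedComponentsWithStats(br.astype(np.uint8))
for i in range(1,n):
    if s[i,4]<40: continue
    P=C2[l==i];zt=np.percentile(P[:,2],90);T=P[P[:,2]>zt-.004];print("side",s[i,4],c[i].round(),round(zt,4),T.mean(0).round(4),rect(P))
```

```text
rail (array([ 534.4, -202.1]), array([ 76.3, 231. ]), 53.5) 143.95387666897022
143 [353. 171.] ztop 0.046 topmean [ 0.598  -0.2484  0.0442] rect3d (array([ 598.9, -248.7]), array([21.8, 34.2]), 63.2) ang 152.1 poly [[358, 165], [350, 166], [348, 178], [356, 176]]
178 [340. 189.] ztop 0.0474 topmean [ 0.5573 -0.2199  0.0459] rect3d (array([ 557. , -219.7]), array([29. , 31.1]), 45.7) ang 150.7 poly [[338, 182], [333, 191], [335, 195], [342, 196], [348, 188], [345, 183]]
166 [323. 210.] ztop 0.0485 topmean [ 0.5107 -0.1809  0.0457] rect3d (array([ 510.8, -180.8]), array([26.1, 26.8]), 68.4) ang -174.4 poly [[319, 203], [315, 213], [326, 217], [330, 206]]
141 [308. 229.] ztop 0.0496 topmean [ 0.4683 -0.1497  0.0473] rect3d (array([ 468.4, -149.5]), array([25.4, 24.4]), 46.0) ang -168.3 poly [[306, 223], [302, 231], [310, 235], [315, 228], [311, 223]]
pocket 482 [[0.5889 0.2795 0.008 ]] (array([589.2, 279.7]), array([46.9, 58.8]), 47.4)
pocket 508 [[0.5497 0.2389 0.008 ]] (array([549.7, 239.1]), array([47.1, 59.7]), 46.1)
pocket 523 [[0.5103 0.1991 0.008 ]] (array([510.7, 199.3]), array([47., 59.]), 47.4)
pocket 545 [[0.4711 0.1589 0.008 ]] (array([471.3, 158.9]), array([47.7, 59.5]), 45.2)
side 221 [217. 229.] 0.0488 [ 0.4691 -0.156   0.0478] (array([ 469.5, -157.8]), array([26.3, 31.8]), 84.1)
side 227 [241. 235.] 0.0478 [ 0.5102 -0.1866  0.0463] (array([ 511.2, -185.3]), array([29.4, 30.7]), 66.1)
side 281 [269. 242.] 0.0469 [ 0.5583 -0.2244  0.046 ] (array([ 558.4, -224.4]), array([34.2, 32. ]), 83.9)
side 254 [293. 248.] 0.0452 [ 0.5992 -0.2536  0.0442] (array([ 599.7, -252.2]), array([24.6, 34.8]), 68.7)
```

```bash
cat > go.py <<'E'
# usage: go.py x y z yaw_x_deg  (mm) -> shift and turn in tool axes
import sys,numpy as np
from rig import env
s=env.state();R=np.array(s['orientation']);x,y,z,a=map(float,sys.argv[1:])
d=R.T@(np.array([x,y,z])/1000-s['tcp_pos']);yaw=np.arctan2(R[1,0],R[0,0])
t=(yaw-np.radians(a)+np.pi)%(2*np.pi)-np.pi
print("t",round(s['time'],2),"pos",np.round(s['tcp_pos'],4),"d",np.round(d,4),"turn",round(t,3),"F",np.round(s['force'],1),"j6",round(s['joints'][5],2),"gap",round(s['finger_gap'],4))
E
python3 go.py 468.5 -152 100 -36
```

```text
t 0.1 pos [ 0.2054 -0.5097  0.2306] d [ 0.3776 -0.2333  0.1311] turn 1.011 F [ 0.4  0.7 -0.1] j6 -0.2 gap 0.0857
```

The rows are not in the units I measure in: shifts go in shares of 0.5 m and turns go in shares of pi/2 rad. I convert before sending: 0.3776 m / 0.5 = 0.7552, -0.2333 m / 0.5 = -0.4666, 1.011 rad / 1.5708 = 0.6436.

```bash
python3 -m creep '0.7552 -0.4666 0.1 0.6436 0.085
0.7552 -0.4666 0.1 0.6436 0.085
0.7552 -0.4666 0.1 0.6436 0.085
0.7552 -0.4666 0.1 0.6436 0.085
0.7552 -0.4666 0.1 0.6436 0.085
0.7552 -0.4666 0.1 0.6436 0.085
0.7552 -0.4666 0.1 0.6436 0.085
0.7552 -0.4666 0.1 0.6436 0.085
0.7552 -0.4666 0.1 0.6436 0.085
0.7552 -0.4666 0.1 0.6436 0.085'; python3 go.py 468.5 -152 90 -36
```

```text
time: 0.93
tcp_pos: [0.4355, -0.1974, 0.1874]
orientation: [[0.806, -0.592, -0.0], [-0.592, -0.806, 0.0], [-0.0, 0.0, -1.0]]
force: [0.4, -1.1, -0.0]
finger_gap: 0.085
finger_force: 0.0
t 0.93 pos [ 0.4355 -0.1974  0.1874] d [-0.0002 -0.0561  0.0974] turn -0.006 F [ 0.4 -1.1 -0. ] j6 1.55 gap 0.085
```

```bash
python3 -m creep '0 0 0 0 0.065
0 0 0 0 0.065
0 0 0 0 0.065' >/dev/null; python3 go.py 468.5 -152 90 -36
python3 - <<'E'
from h import *
p,d=env.capture("top");cv2.imwrite("pics/t1.png",cv2.resize(p[120:280,200:400,::-1],None,fx=3,fy=3))
p,d=env.capture("side");cv2.imwrite("pics/s1.png",cv2.resize(p[130:290,150:350,::-1],None,fx=3,fy=3))
E
```

```text
t 1.18 pos [ 0.4348 -0.1988  0.1875] d [-0.0001 -0.0578  0.0975] turn 0.002 F [ 0.1 -1.4 -0.1] j6 1.53 gap 0.0651
```

To row units: 0.1075 m / 0.5 = 0.215, 0.08 m / 0.5 = 0.16.

```bash
python3 -m creep '0 -0.06 0.1 0 0.065
0 -0.1156 0.16 0 0.065
0 -0.1156 0.215 0 0.065
0 -0.1156 0.215 0 0.065
0 -0.1156 0.215 0 0.065' >/dev/null; python3 go.py 468.5 -152 24 -36
python3 - <<'E'
from h import *
p,d=env.capture("side");cv2.imwrite("pics/s2.png",cv2.resize(p[130:290,150:350,::-1],None,fx=4,fy=3.7))
E
```

```text
t 1.7 pos [ 0.467  -0.1525  0.0788] d [ 0.0012 -0.0013  0.0548] turn -0.001 F [ 0.7 -0.6  0.5] j6 1.66 gap 0.0645
```

View pics/s2.png

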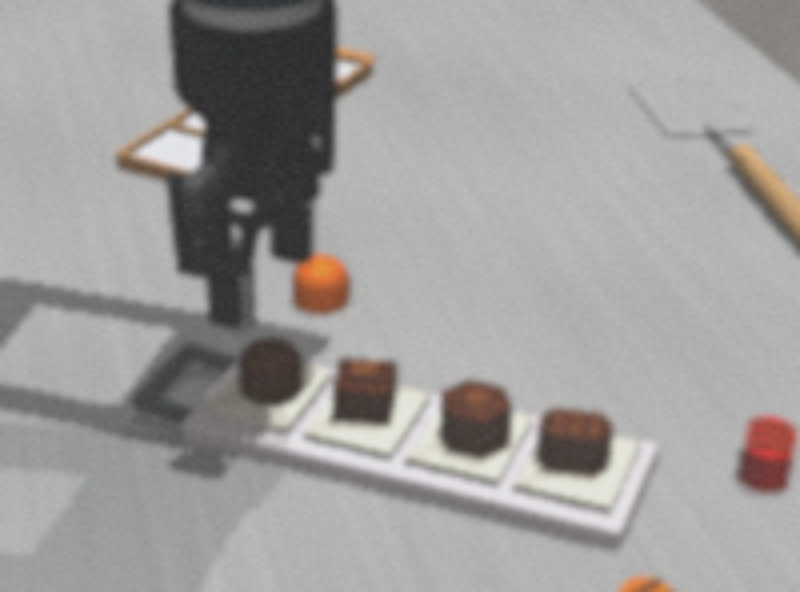

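The side view shows the open fingers above the dome. The near fingertip is at crop (230,322), the far one at (290,258), and the dome's top is at (270,345). I'll check the lateral alignment numerically.

Run:
```python
from h import *
s=env.state();R=np.array(s['orientation']);t=s['tcp_pos']
for n in("side","top"):
    m=env.camera_model(n);K=np.array([[m['fx'],0,m['cx']],[0,m['fy'],m['cy']],[0,0,1]])
    P=[]
    for y in(.032,-.032,.047,-.047):
        P.append(t+R@[0,y,-.009])
    P+=[t,[.4685,-.152,.02],[.4685,-.152,.05],[.466,-.152,.05]]
    q=cv2.projectPoints(np.float64(P),cv2.Rodrigues(np.array(m['R']))[0],np.array(m['t']),K,np.array(m['dist_coeffs']))[0].reshape(-1,2)
    print(n,q.round(1).tolist(), ((q-[150,130])*[4,3.7]).round().tolist() if n=="side" else "")
# dome silhouette in initial pictures: columns
for n,x0,x1,y0,y1 in(("side",200,232,215,250),("top",295,322,215,245)):
    p=np.load(n+"0.npz")['p'][y0:y1,x0:x1];mk=(p.max(2)<(110 if n=="side" else 125));k,l,st,c=cv2.connectedComponentsWithStats(mk.astype(np.uint8))
    i=1+st[1:,4].argmax();print(n,st[i]+[x0,y0,0,0,0],c[i]+[x0,y0])
```

```text
side [[208.9, 215.3], [222.4, 198.8], [205.4, 219.4], [225.3, 195.3], [216.0, 210.5], [216.8, 234.2], [216.3, 222.5], [215.1, 222.7]] [[235.0, 315.0], [289.0, 255.0], [222.0, 331.0], [301.0, 242.0], [264.0, 298.0], [267.0, 386.0], [265.0, 342.0], [260.0, 343.0]]
top [[326.7, 236.8], [300.9, 217.6], [332.9, 241.3], [294.9, 213.1], [313.1, 227.5], [308.3, 229.6], [310.2, 228.6], [310.2, 229.8]] 
side [210 222  15  17 217] [217.03686636 230.1797235 ]
top [300 221  17  17 215] [308.26046512 229.05581395]
```

```bash
python3 -m creep '0.002 -0.004 0.06 0 0.065
0.002 -0.004 0.09 0 0.06
0.002 -0.004 0.11 0 0.055
0.002 -0.004 0.11 0 0.03
0.002 -0.004 0.11 0 0.02
0.002 -0.004 0.11 0 0.02
0.002 -0.004 0.11 0 0.02
0.002 -0.004 0.11 0 0.02
0.002 -0.004 0.11 0 0.02'; python3 go.py 468.5 -152 24 -36
```

```text
time: 2.5
tcp_pos: [0.472, -0.1523, 0.027]
orientation: [[0.809, -0.587, 0.003], [-0.587, -0.809, -0.002], [0.004, 0.0, -1.0]]
force: [-2.1, -1.9, 7.6]
finger_gap: 0.0308
finger_force: 60.1
t 2.5 pos [ 0.472  -0.1523  0.027 ] d [-0.003   0.0018  0.003 ] turn 0.0 F [-2.1 -1.9  7.6] j6 1.66 gap 0.0308
```

Run:
```python
from h import *
p,d=env.capture("side");cv2.imwrite("pics/s3.png",cv2.resize(p[160:270,170:280,::-1],None,fx=5.4,fy=5.4,interpolation=cv2.INTER_CUBIC))
```

```text
(no output)
```

View pics/s3.png

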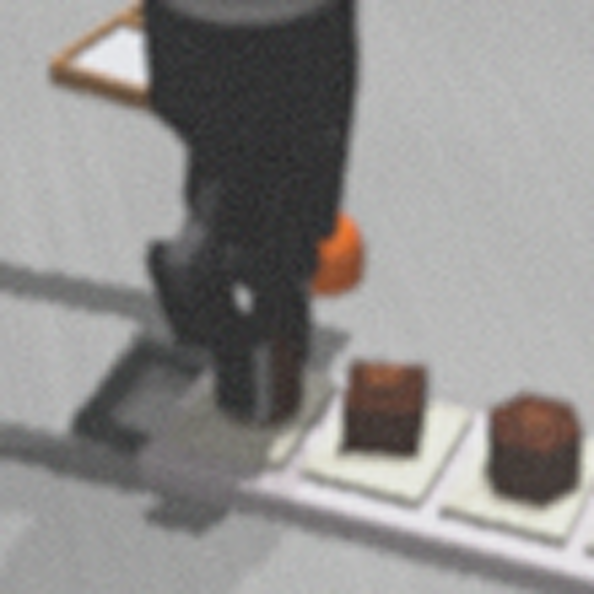

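The near fingertip is at crop (240,420), beside the dome near its base, and the dome is visible between the fingers up to about x=302. It looks gripped, so I'll test it with a small lift.

To row units: -0.04 m / 0.5 = -0.08, -0.03 m / 0.5 = -0.06.

```bash
python3 -m creep '0 0 -0.02 0 0.02
0 0 -0.06 0 0.02
0 0 -0.08 0 0.02
0 0 -0.08 0 0.02'; python3 go.py 468.5 -152 64 -36;python3 - <<'E'
from h import *
p,d=env.capture("side");cv2.imwrite("pics/s4.png",cv2.resize(p[160:270,170:280,::-1],None,fx=5.4,fy=5.4,interpolation=cv2.INTER_CUBIC))
E
```

```text
time: 2.88
tcp_pos: [0.4728, -0.1521, 0.0681]
orientation: [[0.809, -0.588, 0.005], [-0.588, -0.809, -0.003], [0.006, -0.001, -1.0]]
force: [0.5, -0.6, 0.5]
finger_gap: 0.0312
finger_force: 59.5
t 2.88 pos [ 0.4728 -0.1521  0.0681] d [-0.0035  0.0024  0.0041] turn 0.0 F [ 0.5 -0.6  0.5] j6 1.66 gap 0.0312
```

View pics/s4.png

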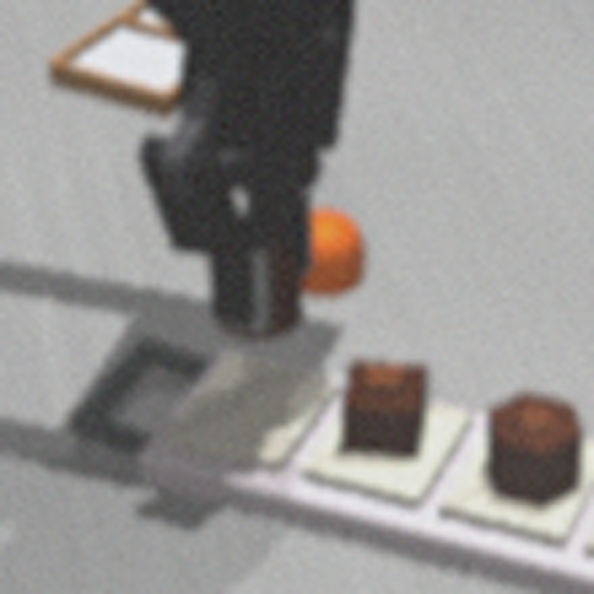

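The dome is lifted, visible between the fingertips at crop (265,300), and its seat is empty. Next I'll carry it to the pocket farthest from the tab.

```bash
python3 go.py 471.2 158.9 95 45.7
```

```text
t 2.93 pos [ 0.472  -0.1518  0.0669] d [-0.1831 -0.2509 -0.0287] turn -1.426 F [-0.7 -0.  -0.3] j6 1.66 gap 0.0311
```

To row units: -0.251 m / 0.5 = -0.502, -0.183 m / 0.5 = -0.366, -1.426 rad / 1.5708 = -0.9078.

```bash
python3 -m creep '-0.04 -0.04 -0.06 -0.0637 0.02
-0.366 -0.502 -0.06 -0.9078 0.02
-0.366 -0.502 -0.06 -0.9078 0.02
-0.366 -0.502 -0.06 -0.9078 0.02
-0.366 -0.502 -0.06 -0.9078 0.02
-0.366 -0.502 -0.06 -0.9078 0.02
-0.366 -0.502 -0.06 -0.9078 0.02
-0.366 -0.502 -0.06 -0.9078 0.02
-0.366 -0.502 -0.06 -0.9078 0.02
-0.366 -0.502 -0.06 -0.9078 0.02' >/dev/null; python3 go.py 471.2 158.9 45 45.7;  python3 -m creep '0 0 0 -0.0637 0.02
0 0 0 -0.1273 0.02
0 0 0 -0.1273 0.02' >/dev/null; python3 go.py 471.2 158.9 45 45.7
```

```text
t 3.77 pos [0.4693 0.1618 0.0944] d [-0.      0.0035  0.0494] turn -0.19 F [-0.4  0.3 -0.5] j6 1.07 gap 0.0312
t 4.02 pos [0.4696 0.1596 0.0944] d [0.0006 0.0017 0.0494] turn 0.003 F [-0.  -0.6  0.2] j6 0.87 gap 0.0309
```

To row units: 0.072 m / 0.5 = 0.144, 0.03 m / 0.5 = 0.06.

```bash
python3 -m creep '0.0012 0.0034 0.06 0 0.02
0.0012 0.0034 0.11 0 0.02
0.0012 0.0034 0.136 0 0.02
0.0012 0.0034 0.144 0 0.02
0.0012 0.0034 0.144 0 0.02
0.0012 0.0034 0.144 0 0.02
0.0012 0.0034 0.144 0 0.02
0.0012 0.0034 0.144 0 0.02' >/dev/null; python3 go.py 471.2 158.9 15 45.7
python3 - <<'E'
from h import *
p,d=env.capture("side");cv2.imwrite("pics/s5.png",cv2.resize(p[90:190,150:260,::-1],None,fx=5.4,fy=5.4,interpolation=cv2.INTER_CUBIC))
E
```

```text
t 4.68 pos [0.4728 0.1587 0.0243] d [-0.001  -0.0013  0.0093] turn -0.001 F [0.2 0.2 0.1] j6 0.87 gap 0.0312
```

View pics/s5.png

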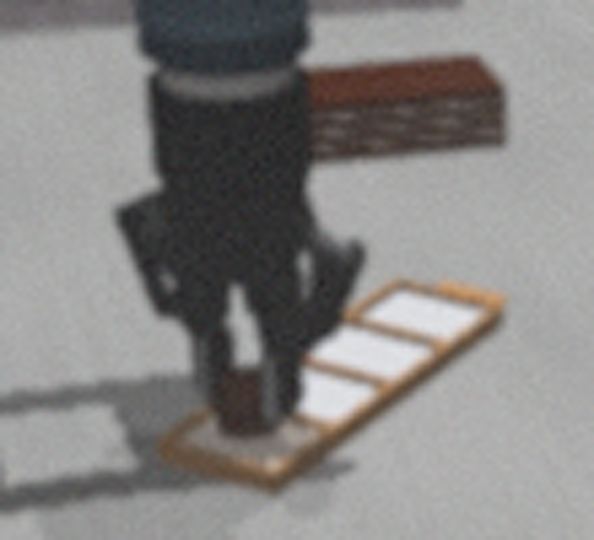

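The side view shows the dome between the fingers at crop (243,400), hovering within the near-end pocket, farthest from the tab. I'll lower it until it makes contact.

To row units: 0.007 m / 0.5 = 0.014, 0.006 m / 0.5 = 0.012.

```bash
for i in 1; do python3 -m creep '-0.002 0 0.008 0 0.02
-0.002 0 0.012 0 0.02
-0.002 0 0.014 0 0.02
-0.002 0 0.014 0 0.02' >/dev/null; python3 go.py 471.2 158.9 15 45.7;  python3 -m creep '0 0 0.002 0 0.02
0 0 0.002 0 0.02' >/dev/null; python3 go.py 471.2 158.9 15 45.7; python3 -m creep '0 0 0.002 0 0.02
0 0 0.002 0 0.02' >/dev/null; python3 go.py 471.2 158.9 15 45.7; done
```

```text
t 5.07 pos [0.4709 0.1579 0.016 ] d [ 0.0009 -0.0005  0.001 ] turn -0.001 F [ 0.9 -0.3  0.2] j6 0.87 gap 0.0313
t 5.23 pos [0.4712 0.1579 0.0151] d [ 0.0007 -0.0007  0.0001] turn -0.001 F [0.5 0.2 0.2] j6 0.87 gap 0.0311
t 5.4 pos [0.4712 0.1579 0.015 ] d [ 0.0007 -0.0007 -0.    ] turn -0.001 F [-2.6 -1.1  8.4] j6 0.87 gap 0.0314
```

To row units: -0.085 m / 0.5 = -0.17, -0.06 m / 0.5 = -0.12.

```bash
python3 -m creep '0 0 0 0 0.036
0 0 0 0 0.042
0 0 0 0 0.046
0 0 -0.04 0 0.05
0 0 -0.12 0 0.06
0 0 -0.17 0 0.065
0 0 -0.17 0 0.065' >/dev/null; python3 go.py 510.5 -183 90 -22.5
```

```text
t 5.98 pos [0.4749 0.1584 0.1042] d [-0.2194  0.264   0.0142] turn 1.19 F [0.9 0.3 0.2] j6 0.87 gap 0.0651
```

To row units: 0.264 m / 0.5 = 0.528, -0.219 m / 0.5 = -0.438, 1.19 rad / 1.5708 = 0.7576.

```bash
python3 -m creep '-0.438 0.528 0 0.7576 0.065
-0.438 0.528 0 0.7576 0.065
-0.438 0.528 0 0.7576 0.065
-0.438 0.528 0 0.7576 0.065
-0.438 0.528 0 0.7576 0.065
-0.438 0.528 0 0.7576 0.065
-0.438 0.528 0 0.7576 0.065
-0.438 0.528 0 0.7576 0.065
-0.438 0.528 0 0.7576 0.065
-0.438 0.528 0 0.7576 0.065' >/dev/null;  python3 -m creep '0 0 0 0 0.065
0 0 0 0 0.065
0 0 0 0 0.065' >/dev/null; python3 go.py 510.5 -183 25 -22.5
python3 - <<'E'
from h import *
p,d=env.capture("top");cv2.imwrite("pics/t6.png",cv2.resize(p[140:260,95:400,::-1],None,fx=2.6,fy=2.6,interpolation=cv2.INTER_CUBIC))
E
```

```text
t 7.07 pos [ 0.5066 -0.1825  0.0988] d [ 0.0038 -0.001   0.0738] turn 0.002 F [0.  0.7 0.5] j6 1.41 gap 0.0651
```

View pics/t6.png

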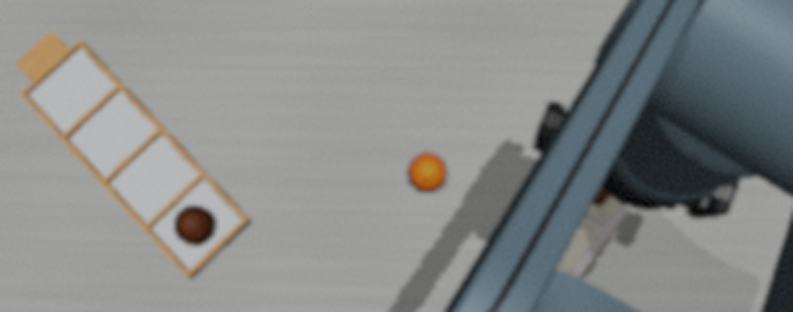

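The dome stands in the last pocket, away from the tab, at crop (195,225). Next is the square.

To row units: 0.0735 m / 0.5 = 0.147, 0.06 m / 0.5 = 0.12.

```bash
python3 -m creep '0.008 -0.002 0.07 0 0.065
0.008 -0.002 0.12 0 0.06
0.008 -0.002 0.147 0 0.055
0.008 -0.002 0.147 0 0.055
0.008 -0.002 0.147 0 0.03
0.008 -0.002 0.147 0 0.015
0.008 -0.002 0.147 0 0.015
0.008 -0.002 0.147 0 0.015
0.008 -0.002 0.147 0 0.015
0.008 -0.002 0.147 0 0.015' >/dev/null; python3 go.py 510.5 -183 25 -22.5; python3 -m creep '0 0 -0.02 0 0.015
0 0 -0.06 0 0.015
0 0 -0.12 0 0.015
0 0 -0.14 0 0.015
0 0 -0.14 0 0.015' >/dev/null; python3 go.py 510.3 199.1 95 45.7
```

```text
t 7.95 pos [ 0.512  -0.1842  0.0272] d [-0.0019 -0.0006  0.0022] turn -0.0 F [-0.1  0.4  7. ] j6 1.41 gap 0.029
t 8.37 pos [ 0.5131 -0.1851  0.0992] d [-0.1498 -0.3538  0.0028] turn -1.191 F [-0.2 -1.4 -0.4] j6 1.41 gap 0.0288
```

To row units: -0.354 m / 0.5 = -0.708, -0.15 m / 0.5 = -0.3, -1.191 rad / 1.5708 = -0.7582.

```bash
python3 -m creep '-0.3 -0.708 0 -0.7582 0.015
-0.3 -0.708 0 -0.7582 0.015
-0.3 -0.708 0 -0.7582 0.015
-0.3 -0.708 0 -0.7582 0.015
-0.3 -0.708 0 -0.7582 0.015
-0.3 -0.708 0 -0.7582 0.015
-0.3 -0.708 0 -0.7582 0.015
-0.3 -0.708 0 -0.7582 0.015
-0.3 -0.708 0 -0.7582 0.015
-0.3 -0.708 0 -0.7582 0.015' >/dev/null;  python3 go.py 510.3 199.1 25 45.7
```

```text
t 9.2 pos [0.5065 0.206  0.0947] d [-0.0024  0.0077  0.0696] turn 0.01 F [ 0.3 -1.5 -0.4] j6 0.94 gap 0.0289
```

```bash
python3 -m creep '0 0 0 0 0.015
0 0 0 0 0.015' >/dev/null;  python3 go.py 510.3 199.1 25 45.7
```

```text
t 9.37 pos [0.5071 0.2009 0.0946] d [0.0011 0.0036 0.0696] turn 0.0 F [-0.7 -0.6 -0.8] j6 0.95 gap 0.0287
```

To row units: 0.073 m / 0.5 = 0.146, 0.002 m / 0.5 = 0.004.

```bash
python3 -m creep '0.002 0.004 0.06 0 0.015
0.002 0.004 0.11 0 0.015
0.002 0.004 0.14 0 0.015
0.002 0.004 0.146 0 0.015
0.002 0.004 0.146 0 0.015
0.002 0.004 0.146 0 0.015' >/dev/null;  python3 go.py 510.3 199.1 16 45.7
```

```text
t 9.87 pos [0.5108 0.1989 0.0232] d [-0.0002 -0.0005  0.0072] turn -0.002 F [ 0.2 -0.6  0.4] j6 0.94 gap 0.0286
```

To row units: 0.006 m / 0.5 = 0.012, 0.004 m / 0.5 = 0.008.

```bash
python3 -m creep '0 0 0.008 0 0.015
0 0 0.012 0 0.015
0 0 0.012 0 0.015
0 0 0.012 0 0.015' >/dev/null; python3 go.py 510.3 199.1 15 45.7;  python3 -m creep '0 0 0.002 0 0.015
0 0 0.002 0 0.015' >/dev/null; python3 go.py 510.3 199.1 15 45.7
```

```text
t 10.2 pos [0.5105 0.2    0.0172] d [-0.0007  0.0005  0.0022] turn 0.0 F [ 0.1 -0.5 -0.4] j6 0.94 gap 0.0285
t 10.37 pos [0.5103 0.2001 0.0159] d [-0.0007  0.0007  0.0009] turn 0.0 F [ 0.  -0.3  0.4] j6 0.94 gap 0.0286
```

To row units: 0.0013 m / 0.5 = 0.0026.

```bash
python3 -m creep '0 0 0.0026 0 0.015
0 0 0.0026 0 0.015
0 0 0.0026 0 0.015' >/dev/null; python3 go.py 510.3 199.1 15 45.7
```

```text
t 10.62 pos [0.5104 0.2001 0.0151] d [-0.0008  0.0006  0.0001] turn 0.0 F [-2.6 -0.6  5.6] j6 0.94 gap 0.0286
```

To row units: -0.085 m / 0.5 = -0.17, -0.06 m / 0.5 = -0.12.

```bash
python3 -m creep '0 0 0 0 0.033
0 0 0 0 0.038
0 0 0 0 0.044
0 0 -0.04 0 0.05
0 0 -0.12 0 0.06
0 0 -0.17 0 0.065
0 0 -0.17 0 0.065' >/dev/null; python3 go.py 557.5 -221.5 95 -35
```

```text
t 11.2 pos [0.5139 0.2007 0.1048] d [-0.2719  0.3259  0.0095] turn 1.409 F [1.2 0.3 0. ] j6 0.94 gap 0.0653
```

To row units: 0.326 m / 0.5 = 0.652, -0.272 m / 0.5 = -0.544, 1.409 rad / 1.5708 = 0.897.

```bash
python3 -m creep '-0.544 0.652 0 0.897 0.065
-0.544 0.652 0 0.897 0.065
-0.544 0.652 0 0.897 0.065
-0.544 0.652 0 0.897 0.065
-0.544 0.652 0 0.897 0.065
-0.544 0.652 0 0.897 0.065
-0.544 0.652 0 0.897 0.065
-0.544 0.652 0 0.897 0.065
-0.544 0.652 0 0.897 0.065
-0.544 0.652 0 0.897 0.065' >/dev/null;  python3 -m creep '0 0 0 0.0637 0.065
0 0 0 0.0637 0.065
0 0 0 0.0637 0.065' >/dev/null; python3 go.py 557.5 -221.5 25 -35
python3 - <<'E'
from h import *
p,d=env.capture("side");cv2.imwrite("pics/s7.png",cv2.resize(p[130:290,170:330,::-1],None,fx=3.7,fy=3.7,interpolation=cv2.INTER_CUBIC))
E
```

```text
t 12.28 pos [ 0.5521 -0.2143  0.0984] d [0.0086 0.0034 0.0734] turn 0.061 F [ 0.   0.3 -0.8] j6 1.56 gap 0.0652
```

View pics/s7.png

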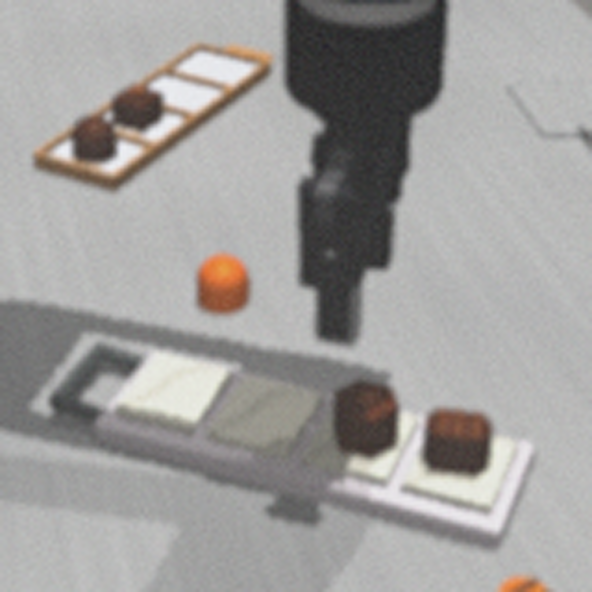

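The dome, at crop (95,138), and the square, at (138,105), both stand upright in the two pockets farthest from the tab. The hexagon at (366,418) and the log at (457,440) are undisturbed. Next is the hexagon.

To row units: 0.0735 m / 0.5 = 0.147, 0.06 m / 0.5 = 0.12, 0.061 rad / 1.5708 = 0.0388.

```bash
python3 -m creep '0.014 0.0068 0.07 0.0388 0.065
0.014 0.0068 0.12 0.0388 0.06
0.014 0.0068 0.147 0.0388 0.055
0.014 0.0068 0.147 0.0388 0.055' >/dev/null;python3 go.py 557.5 -221.5 25 -35
```

```text
t 12.67 pos [ 0.5545 -0.2176  0.0224] d [ 0.0046  0.0015 -0.0027] turn 0.002 F [-0.3  0.1  0.4] j6 1.62 gap 0.055
```

To row units: 0.003 m / 0.5 = 0.006, -0.0027 m / 0.5 = -0.0054.

```bash
python3 -m creep '0.006 0.003 -0.0054 0 0.055
0.006 0.003 -0.0054 0 0.03
0.006 0.003 -0.0054 0 0.015
0.006 0.003 -0.0054 0 0.015
0.006 0.003 -0.0054 0 0.015
0.006 0.003 -0.0054 0 0.015
0.006 0.003 -0.0054 0 0.015' >/dev/null; python3 go.py 557.5 -221.5 25 -35; python3 -m creep '0 0 -0.02 0 0.015
0 0 -0.06 0 0.015
0 0 -0.12 0 0.015
0 0 -0.14 0 0.015
0 0 -0.14 0 0.015' >/dev/null; python3 go.py 550.1 239.3 95 45.7
```

```text
t 13.25 pos [ 0.5602 -0.2246  0.0309] d [-0.004  -0.001   0.0059] turn -0.002 F [1.2 1.1 6.6] j6 1.62 gap 0.0306
t 13.67 pos [ 0.5607 -0.2254  0.1028] d [-0.2761 -0.3739  0.0058] turn -1.411 F [0.3 0.3 0. ] j6 1.62 gap 0.0304
```

To row units: -0.374 m / 0.5 = -0.748, -0.276 m / 0.5 = -0.552, -1.411 rad / 1.5708 = -0.8983.

```bash
python3 -m creep '-0.552 -0.748 0 -0.8983 0.015
-0.552 -0.748 0 -0.8983 0.015
-0.552 -0.748 0 -0.8983 0.015
-0.552 -0.748 0 -0.8983 0.015
-0.552 -0.748 0 -0.8983 0.015
-0.552 -0.748 0 -0.8983 0.015
-0.552 -0.748 0 -0.8983 0.015
-0.552 -0.748 0 -0.8983 0.015
-0.552 -0.748 0 -0.8983 0.015
-0.552 -0.748 0 -0.8983 0.015' >/dev/null;  python3 -m creep '0 0 0 0 0.015
0 0 0 0 0.015' >/dev/null; python3 go.py 550.1 239.3 28 45.7
```

```text
t 14.67 pos [0.5478 0.1949 0.0974] d [ 0.0285 -0.0342  0.0694] turn -0.157 F [-0.6 -0.6 -0.3] j6 1.08 gap 0.0301
```

To row units: 0.069 m / 0.5 = 0.138, 0.06 m / 0.5 = 0.12, -0.157 rad / 1.5708 = -0.0999.

```bash
python3 -m creep '0.057 -0.0684 0 -0.0637 0.015
0.057 -0.0684 0 -0.0999 0.015
0.057 -0.0684 0 -0.0999 0.015
0.057 -0.0684 0.06 -0.0999 0.015
0.057 -0.0684 0.12 -0.0999 0.015
0.057 -0.0684 0.138 -0.0999 0.015
0.057 -0.0684 0.138 -0.0999 0.015
0.057 -0.0684 0.138 -0.0999 0.015' >/dev/null;  python3 go.py 550.1 239.3 20 45.7
```

```text
t 15.33 pos [0.5518 0.2356 0.0296] d [ 0.0015 -0.0038  0.0096] turn -0.007 F [0.8 0.1 0. ] j6 1.0 gap 0.0307
```

To row units: 0.007 m / 0.5 = 0.014, 0.004 m / 0.5 = 0.008.

```bash
python3 -m creep '0.002 -0.006 0.008 0 0.015
0.002 -0.006 0.014 0 0.015
0.002 -0.006 0.014 0 0.015
0.002 -0.006 0.014 0 0.015' >/dev/null; python3 go.py 550.1 239.3 19 45.7;  python3 -m creep '0 0 0.002 0 0.015
0 0 0.002 0 0.015
0 0 0.002 0 0.015' >/dev/null; python3 go.py 550.1 239.3 19 45.7
```

```text
t 15.67 pos [0.5507 0.2399 0.0234] d [-0.0009  0.      0.0044] turn -0.004 F [ 0.1  0.7 -0.8] j6 1.0 gap 0.0303
t 15.92 pos [0.5504 0.2399 0.0219] d [-0.0006  0.0002  0.0029] turn -0.004 F [-0.3  0.3  0. ] j6 1.0 gap 0.0303
```

To row units: 0.002 m / 0.5 = 0.004, 0.001 m / 0.5 = 0.002.

```bash
python3 -m creep '0 0 0.002 0 0.015
0 0 0.004 0 0.015
0 0 0.004 0 0.015' >/dev/null; python3 go.py 550.1 239.3 19 45.7;  python3 -m creep '0 0 0.002 0 0.015
0 0 0.002 0 0.015
0 0 0.002 0 0.015' >/dev/null; python3 go.py 550.1 239.3 19 45.7
```

```text
t 16.17 pos [0.5502 0.2397 0.0194] d [-0.0004  0.0002  0.0004] turn -0.004 F [-0.8 -0.3 -0. ] j6 1.0 gap 0.0301
t 16.42 pos [0.5504 0.2398 0.0189] d [-0.0005  0.0001 -0.0001] turn -0.004 F [-1.  -0.3  2.8] j6 1.0 gap 0.0303
```

Contact. I'll release it, then fetch the log at (599,−250.5), yaw −26.5.

To row units: -0.08 m / 0.5 = -0.16, -0.06 m / 0.5 = -0.12.

```bash
python3 -m creep '0 0 0 0 0.035
0 0 0 0 0.04
0 0 0 0 0.044
0 0 -0.04 0 0.05
0 0 -0.12 0 0.06
0 0 -0.16 0 0.06
0 0 -0.16 0 0.06' >/dev/null; python3 go.py 599 -250.5 98 -26.5
```

```text
t 17.0 pos [0.5538 0.2407 0.104 ] d [-0.3186  0.3765  0.0053] turn 1.256 F [0.5 0.5 0.9] j6 1.0 gap 0.0602
```

To row units: 0.376 m / 0.5 = 0.752, -0.318 m / 0.5 = -0.636, 1.256 rad / 1.5708 = 0.7996.

```bash
python3 -m creep '-0.636 0.752 0 0.7996 0.06
-0.636 0.752 0 0.7996 0.06
-0.636 0.752 0 0.7996 0.06
-0.636 0.752 0 0.7996 0.06
-0.636 0.752 0 0.7996 0.06
-0.636 0.752 0 0.7996 0.06
-0.636 0.752 0 0.7996 0.06
-0.636 0.752 0 0.7996 0.06
-0.636 0.752 0 0.7996 0.06
-0.636 0.752 0 0.7996 0.06' >/dev/null;  python3 -m creep '0 0 0 0 0.06
0 0 0 0 0.06' >/dev/null; python3 go.py 599 -250.5 75 -26.5
python3 - <<'E'
from h import *
p,d=env.capture("side");cv2.imwrite("pics/s8.png",cv2.resize(p[130:290,170:330,::-1],None,fx=3.7,fy=3.7,interpolation=cv2.INTER_CUBIC))
E
```

```text
t 18.0 pos [ 0.5881 -0.1777  0.0975] d [0.0421 0.0603 0.0225] turn 0.003 F [-0.3 -0.  -0.1] j6 1.56 gap 0.0602
```

View pics/s8.png

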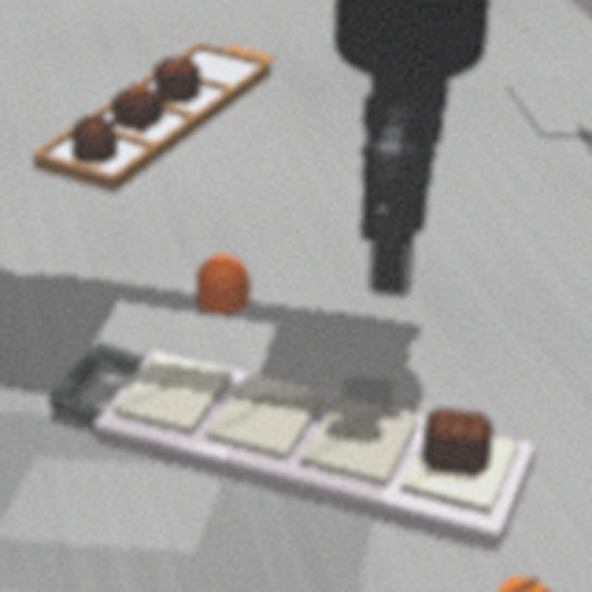

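The hexagon is upright in the third pocket at crop (177,77), and the log is still on its seat at (457,440). Moving over the log now.

To row units: 0.06 m / 0.5 = 0.12, 0.042 m / 0.5 = 0.084.

```bash
python3 -m creep '0.042 0.06 0 0 0.06
0.084 0.12 0.02 0 0.055
0.084 0.12 0.044 0 0.055
0.084 0.12 0.044 0 0.055
0.084 0.12 0.044 0 0.055' >/dev/null; python3 go.py 599 -250.5 26 -26.5
```

```text
t 18.47 pos [ 0.5988 -0.2451  0.0752] d [0.0028 0.0048 0.0492] turn 0.008 F [0.1 0.9 0.2] j6 1.46 gap 0.055
```

The rows are not in the units I measure in: shifts go in shares of 0.5 m and turns go in shares of pi/2 rad. I convert before sending: 0.049 m / 0.5 = 0.098, 0.042 m / 0.5 = 0.084, 0.008 rad / 1.5708 = 0.0051.

```bash
python3 -m creep '0.004 0.008 0.05 0.0051 0.055
0.004 0.008 0.084 0.0051 0.055
0.004 0.008 0.098 0.0051 0.05
0.004 0.008 0.098 0.0051 0.05
0.004 0.008 0.098 0.0051 0.025
0.004 0.008 0.098 0.0051 0.01
0.004 0.008 0.098 0.0051 0.01
0.004 0.008 0.098 0.0051 0.01
0.004 0.008 0.098 0.0051 0.01
0.004 0.008 0.098 0.0051 0.01' >/dev/null; python3 go.py 599 -250.5 26 -26.5; python3 -m creep '0 0 -0.02 0 0.01
0 0 -0.06 0 0.01
0 0 -0.12 0 0.01
0 0 -0.14 0 0.01
0 0 -0.14 0 0.01' >/dev/null; python3 go.py 589.1 279.7 95 45.7
```

```text
t 19.3 pos [ 0.601  -0.2522  0.0295] d [-0.0025 -0.0007  0.0035] turn -0.002 F [-0.6  0.9  6.5] j6 1.47 gap 0.0222
t 19.72 pos [ 0.6019 -0.2534  0.1018] d [-0.2502 -0.4709  0.0046] turn -1.262 F [0.1 0.5 0.7] j6 1.47 gap 0.0228
```

To row units: -0.471 m / 0.5 = -0.942, -0.25 m / 0.5 = -0.5, -1.262 rad / 1.5708 = -0.8034.

```bash
python3 -m creep '-0.5 -0.942 0 -0.8034 0.01
-0.5 -0.942 0 -0.8034 0.01
-0.5 -0.942 0 -0.8034 0.01
-0.5 -0.942 0 -0.8034 0.01
-0.5 -0.942 0 -0.8034 0.01
-0.5 -0.942 0 -0.8034 0.01
-0.5 -0.942 0 -0.8034 0.01
-0.5 -0.942 0 -0.8034 0.01
-0.5 -0.942 0 -0.8034 0.01
-0.5 -0.942 0 -0.8034 0.01' >/dev/null;  python3 -m creep '0 0 0 0 0.01
0 0 0 0 0.01' >/dev/null; python3 go.py 589.1 279.7 28 45.7
```

```text
t 20.72 pos [0.5885 0.167  0.0963] d [ 0.0805 -0.0788  0.0683] turn -0.008 F [-0.5 -0.6 -0.6] j6 0.88 gap 0.0225
```

To row units: 0.08 m / 0.5 = 0.16, -0.0785 m / 0.5 = -0.157.

```bash
python3 -m creep '0.06 -0.056 0 0 0.01
0.12 -0.112 0 0 0.01
0.16 -0.157 0 0 0.01
0.16 -0.157 0 0 0.01
0.16 -0.157 0 0 0.01
0.16 -0.157 0.06 0 0.01
0.16 -0.157 0.12 0 0.01
0.16 -0.157 0.136 0 0.01
0.16 -0.157 0.136 0 0.01
0.16 -0.157 0.136 0 0.01' >/dev/null;  python3 go.py 589.1 279.7 19 45.7
```

```text
t 21.55 pos [0.5912 0.275  0.0296] d [ 0.0018 -0.0048  0.0106] turn -0.014 F [ 0.6  0.4 -0.2] j6 1.05 gap 0.0226
```

To row units: 0.008 m / 0.5 = 0.016, -0.004 m / 0.5 = -0.008.

```bash
python3 -m creep '0.002 -0.008 0.008 0 0.01
0.002 -0.008 0.016 0 0.01
0.002 -0.008 0.016 0 0.01
0.002 -0.008 0.016 0 0.01' >/dev/null; python3 go.py 589.1 279.7 18 45.7;  python3 -m creep '0 0 0.002 0 0.01
0 0 0.002 0 0.01
0 0 0.002 0 0.01' >/dev/null; python3 go.py 589.1 279.7 18 45.7
```

```text
t 21.88 pos [0.5891 0.2804 0.0223] d [-0.0004  0.0005  0.0043] turn -0.012 F [ 0.3 -1.2  1.1] j6 1.06 gap 0.0225
t 22.13 pos [0.5889 0.2803 0.0209] d [-0.0003  0.0005  0.0029] turn -0.012 F [-0.1 -0.3 -0.2] j6 1.06 gap 0.0227
```

To row units: 0.002 m / 0.5 = 0.004, 0.001 m / 0.5 = 0.002.

```bash
python3 -m creep '0 0 0.002 0 0.01
0 0 0.004 0 0.01
0 0 0.004 0 0.01' >/dev/null; python3 go.py 589.1 279.7 18 45.7;  python3 -m creep '0 0 0.002 0 0.01
0 0 0.002 0 0.01
0 0 0.002 0 0.01' >/dev/null; python3 go.py 589.1 279.7 18 45.7
```

```text
t 22.38 pos [0.5887 0.2801 0.0184] d [0.     0.0006 0.0004] turn -0.012 F [ 0.1 -0.3 -0.1] j6 1.06 gap 0.0223
t 22.63 pos [0.5888 0.2802 0.0176] d [-0.0001  0.0005 -0.0004] turn -0.012 F [-0.1  0.3  0.1] j6 1.06 gap 0.0225
```

To row units: 0.001 m / 0.5 = 0.002.

```bash
python3 -m creep '0 0 0.002 0 0.01
0 0 0.002 0 0.01
0 0 0.002 0 0.01' >/dev/null; python3 go.py 589.1 279.7 18 45.7
```

```text
t 22.88 pos [0.5889 0.2802 0.0174] d [-0.0002  0.0005 -0.0006] turn -0.012 F [-1.9 -0.6  4.9] j6 1.06 gap 0.0227
```

Contact. Release, rise and back away.

To row units: 0.2 m / 0.5 = 0.4, -0.12 m / 0.5 = -0.24.

```bash
python3 -m creep '0 0 0 0 0.027
0 0 0 0 0.032
0 0 0 0 0.038
0 0 -0.04 0 0.045
0 0 -0.12 0 0.05
0 0 -0.2 0 0.05
-0.1 0.2 -0.24 0 0.05
-0.2 0.4 -0.24 0 0.05
-0.2 0.4 -0.24 0 0.05
-0.2 0.4 -0.24 0 0.05' >/dev/null; python3 -m creep '0 0 0 0 0.05
0 0 0 0 0.05
0 0 0 0 0.05'
python3 - <<'E'
from h import *
a=[]
for n,(x0,y0,x1,y1) in (("top",(90,140,210,255)),("side",(170,120,290,235))):
    p,d=env.capture(n);C=cloud(n,d);a.append(cv2.resize(p[y0:y1,x0:x1,::-1],(400,383),interpolation=cv2.INTER_CUBIC))
    h=cv2.cvtColor(p,cv2.COLOR_RGB2HSV)
    if n=="top":
        w=np.zeros(d.shape,bool);w[140:255,90:210]=1;k,l,s,c=cv2.connectedComponentsWithStats((w&(C[...,2]>.02)).astype(np.uint8))
        for i in range(1,k):
            if s[i,4]>30:print(c[i].round(),C[l==i].mean(0).round(4),np.percentile(C[l==i][:,2],90).round(4))
cv2.imwrite("pics/end.png",np.hstack(a))
E
```

```text
time: 23.97
tcp_pos: [0.641, 0.1229, 0.1322]
orientation: [[0.708, 0.706, -0.001], [0.706, -0.708, 0.001], [-0.0, -0.001, -1.0]]
force: [0.2, -0.2, 0.4]
finger_gap: 0.0503
finger_force: 0.0
[116. 185.] [0.4624 0.0656 0.548 ] 0.5878
[151. 208.] [0.5091 0.1983 0.0323] 0.0369
[169. 226.] [0.469  0.1546 0.0332] 0.0378
```

View pics/end.png

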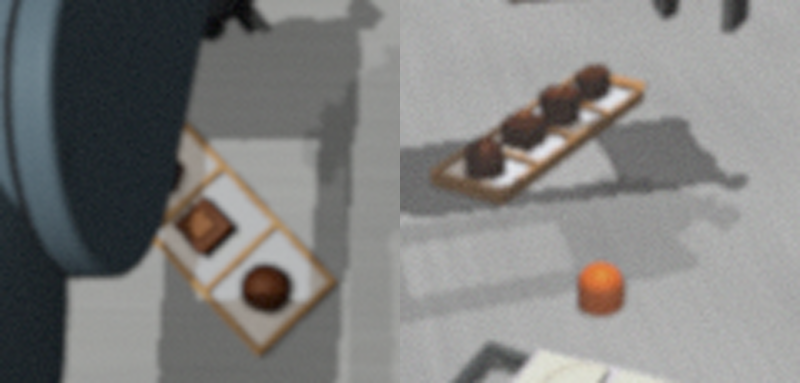

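The side half shows all four pralines upright, one per pocket, with the log beside the tab at (593,80). In the top half the arm hides two of them, so I'll move it clear and check heights before handing in.

To row units: 0.2 m / 0.5 = 0.4, 0.04 m / 0.5 = 0.08.

```bash
python3 -m creep '0 0.08 -0.04 0 0.05
0 0.4 -0.04 0 0.05
0 0.4 -0.04 0 0.05
0 0.4 -0.04 0 0.05
0 0.4 -0.04 0 0.05
0 0.4 -0.04 0 0.05
0 0.4 -0.04 0 0.05
0 0.4 -0.04 0 0.05'|head -2
python3 - <<'E'
from h import *
p,d=env.capture("top");C=cloud("top",d)
w=np.zeros(d.shape,bool);w[140:255,90:210]=1;k,l,s,c=cv2.connectedComponentsWithStats((w&(C[...,2]>.02)).astype(np.uint8))
for i in range(1,k):
    if s[i,4]>30:print(c[i].round(),C[l==i].mean(0).round(4),np.percentile(C[l==i][:,2],[60,90]).round(4))
cv2.imwrite("pics/end2.png",cv2.resize(p[140:255,90:210,::-1],(600,575),interpolation=cv2.INTER_CUBIC))
E
```

```text
time: 24.73
tcp_pos: [0.7821, -0.0164, 0.1516]
[149. 197.] [0.4388 0.0139 0.6333] [0.6353 0.6442]
```

View pics/end2.png

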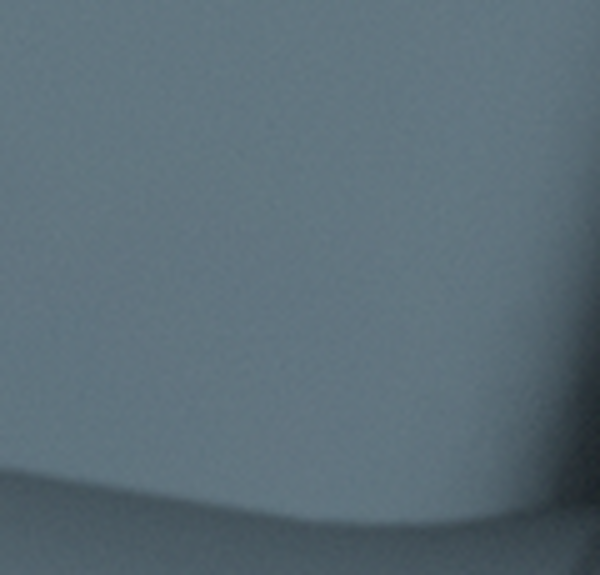

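The arm now blocks the whole top view of the box. I'll move it to the rail side.

```bash
python3 go.py 450 -300 200 45
```

```text
t 24.78 pos [ 0.782  -0.0159  0.1523] d [-0.4355 -0.0351 -0.0475] turn 0.003 F [-0.3  0.2 -0.2] j6 0.62 gap 0.0503
```

To row units: -0.43 m / 0.5 = -0.86, -0.05 m / 0.5 = -0.1.

```bash
python3 -m creep '-0.08 0 -0.08 0 0.05
-0.86 -0.07 -0.1 0 0.05
-0.86 -0.07 -0.1 0 0.05
-0.86 -0.07 -0.1 0 0.05
-0.86 -0.07 -0.1 0 0.05
-0.86 -0.07 -0.1 0 0.05
-0.86 -0.07 -0.1 0 0.05
-0.86 -0.07 -0.1 0 0.05
-0.86 -0.07 -0.1 0 0.05
-0.86 -0.07 -0.1 0 0.05'|head -2 ; python3 -m creep '0 0 0 0 0.05
0 0 0 0 0.05
0 0 0 0 0.05'|head -1
python3 - <<'E'
from h import *
p,d=env.capture("top");C=cloud("top",d)
w=np.zeros(d.shape,bool);w[140:255,90:210]=1;k,l,s,c=cv2.connectedComponentsWithStats((w&(C[...,2]>.02)).astype(np.uint8))
for i in range(1,k):
    if s[i,4]>30:print(c[i].round(),C[l==i].mean(0).round(4),np.percentile(C[l==i][:,2],[60,90]).round(4))
cv2.imwrite("pics/end3.png",cv2.resize(p[140:255,90:210,::-1],(600,575),interpolation=cv2.INTER_CUBIC))
E
```

```text
time: 25.62
tcp_pos: [0.4736, -0.2786, 0.2022]
time: 25.87
[119. 173.] [0.5872 0.2787 0.0319] [0.033  0.0349]
[135. 190.] [0.5478 0.2371 0.0334] [0.0345 0.0362]
[151. 208.] [0.5091 0.1982 0.0325] [0.033  0.0373]
[169. 226.] [0.4689 0.1544 0.0331] [0.035  0.0376]
```

Each top height matches its praline standing flat on the pocket floor: log 32 mm, hexagon 34, square 37 and dome 38. Handing in.

```bash
python3 -c "
from rig import env
print(env.close_job())"
```

```text
the job is handed in; nothing more can be done
None
```

I handed the job in at about 26 s: by the final depth check all four pralines are upright and flat, one per pocket in reversed order (from the tab: log, hexagon, square, dome).

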